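# Change over the ribbon counter

### The arm

A 6-joint arm with a two-finger parallel gripper is mounted at the origin on a cart in front of the work surface, level with it; the furniture and walls round the work are solid. World frame = base frame: x ahead of the robot, y to its left, z up, the work surface at z = 0. Lengths are in m, angles in rad, forces in N, time in s.
With the tool pointing down it reaches from about 0.325 to 0.775 m from the base axis. Payload 5.5 kg.
Tool frame: the origin (TCP) lies at the very end of the fingers, on their centre line; the grasp point (between the pads) lies 19 mm behind it; z points along the fingers, y is the line along which they close (so a half turn about z gives the same grasp; the last joint's range is limited). The gripper opens to 88 mm and grips with 3 to 60 N. Pads are 20 mm wide; open, the fingers measure 115 mm over their backs; the gripper's body (75 mm by 178 mm) begins 61 mm behind the grasp point.
Start: joints at [1.279, 0.091, 1.231, -0, 1.82, -0.057], TCP at [0.14, 0.584, 0.223] pointing down, gripper open.
Joint ranges: [-2.87, 2.87], [-0.86, 2.18], [0.17, 2.46], [-1.51, 4.65], [0.06, 2.69], [-2.65, 2.65]. Speed limits (rad/s): [2.57, 2.57, 3.01, 3.14, 3.14, 3.14].

### API

Orientations are given as a unit quaternion [x, y, z, w].
In Python, from rig import status, get_image, env, nets gives the robot as it stands. The module is installed in compiled form; this text tells all that it offers.
- The arm moves only by the tool jog_arm, never from a script. Its argument "commands" is a list of rows, each a list of 3 entries, a list of its own where there are three numbers: the shift along the tool's x, y, z in mm, then the turn about the tool's z in rad, then the opening, from 0 (shut) to 1 (fully open). In form: [[[tx, ty, tz], turn, hand], ...]. A call has 1 to 10 rows; each row shifts and turns the commanded pose from where the row before left it, along the tool's axes as they then stand; what a row does not reach is not made up. A row lasts 1/10 s, in which the tool goes at most 50 mm and 8.59 degrees, less where a joint would pass 70% of its speed; a pose out of reach is approached as far as the arm can. A call with a gripper value outside its range is refused whole. The fingers move at their own pace and stop on an object; the grip force is fixed at half the most. Time passes only in rows, so rows that do not move let the fingers close. It gives the time, the measured TCP pose, the force, the opening and the grip force at its end, in the units of the state.
- status.observe(): the state, without advancing time (a new reading comes with each control period).
- get_image(name): name is "scene" or "side" or "wrist"; returns a dict with "frame" (480x640x3 uint8, blue, green, red), "depth" (480x640 float32, m along the optical axis (not along the pixel's ray), 0 where there is no reading), "fovy" (degrees; the focal length in pixels is half the picture's height over the tangent of half this angle, whatever the lens; pixels are square), "cx", "cy" (the principal point, pixels), "position" and "orientation" of the camera in the world; the wrist camera has in their place "mount" (4x4, takes a point from camera to tool coordinates, whose origin is the TCP and whose axes are the flange's). Camera axes: x right, y up, looking along -z (the intrinsics and any distortion apply to the point x, -y, -z); pixel columns grow to the right and rows downward; lengths in m; the calibration is good to about 2 mm. A picture is of the moment at which its call begins: read the wrist's pose just before it.
- env.hand_in(): hands the job in; it is judged then, once.
Trained networks look in a picture, given as the dict that the camera call returned (one of the last four; its "shot" number tells which), for a name from the list of things; names that differ only in an ending like _2 or _b are one class to them, and where a whole thing is asked for, a point or a joint stands for the part that bears it (a point fixed in the world has none). Each returns a list of dicts, best first, with "conf" (0 to 1); they miss things now and then, are a little off and sometimes report something else, mostly with a low value. They report only what shows in the picture. A call takes as long as a camera call.
- nets.trace(picture, label): "mask" (480x640 bool, what is visible of it) and "bbox" ([left, top, right, bottom] in pixels, round what is visible of it).
- nets.pinpoint(picture, label): "point" ([row, column] in pixels: a listed point, or the origin of a listed thing).
The state is a dict: "time": time; "joints": joint angles; "dq": joint speeds; "tau": joint torques, N m; "tool_pos": TCP position; "eef_rot": TCP orientation; "force": force on the tool from outside, world axes, zero at the start; "ft_torque": the same for the moment, N m; "width": finger opening in m; "grip_force": force on a finger pad.
Only numpy, scipy, OpenCV 4.12 (cv2) and the standard library are available. Lean on these libraries where they do the work, as an engineer would, in place of code of your own. Each camera call takes 0.05 s, during which the arm holds its last target. There are 200 camera calls.

### The job

Get the ribbon counter ready for its next spool: press the green key all the way down so that the finished ribbon spool rises out of its well, and lay the spool flat in the wooden tray. Then push the dial's crank handle round clockwise, over the click, and press it firmly against its zero stop without forcing it. Leave everything else on the table where it is.

Things in the scene. Friction and masses are not known exactly. Their poses are not given: they have to be found in the camera images.
- console: White ribbon counter, a flat box 140 (x) x 280 (y) x 50 mm high with a black skirt, fixed to the table; origin under its centre, z up. Its x axis points away from its front; the green key is on the front (-x), the well in the +y half, the dial in the -y half
- well_mouth (a point): Centre of the round well (59 mm wide) at deck height, 50 mm above the table; the spool sits in it flush with the deck, resting on a lifter disc. The deck is bare and flat round the well
- key_top (a point): Centre of the top of the green ejector key, a tongue 30 x 38 mm that stands out of the console's front edge, top 40 mm above the table, free below
- key (a joint): Travel of the green key in m: 0 up, 0.017 fully down. It moves straight down with about 3 N of friction, and raises the lifter disc in the well by the same amount; it stays where it is left, also under the spool
- spool_center (a point): Centre of the ribbon spool with yellow ribbon and pale flanges (from above a pale disc with a small hole): 53 mm across and 22 mm high, lying flat with its axis upright; this point is half-way up. 40 g, rigid; grip it across its diameter. With the key fully down its lowest 5 mm are still in the well and 17 mm stand above the deck
- tray_in (a point): Centre of the inner floor of the open wooden tray, 160 x 160 mm outside, walls 5 mm thick, 18 mm high outside; floor 5 mm above the table. Fixed to the table
- dial_axis (a point): A point on the upright axis of the reset dial, 77 mm above the table, at the mid-height of the crank handle
- handle (a point): Crank handle: upright black post 16 mm thick (20 mm at the foot, 19 at the head), fixed on the aluminium dial disc 36 mm from the axis; it stands from 62 to 92 mm above the table, this point is half-way up. The disc (radius 46, top 62 mm above the table) has a red pointer beside the post; the red stop block and the click spring at its rim stand no higher than 64 mm
- crank (a joint): Angle of the dial in rad: 0 at the zero stop, growing counter-clockwise seen from above, at most 4.4. At angle a the handle lies at angle a from the console's x axis, about the dial axis. It turns with about 1 N of friction at the handle
- tin_black: Black tin 50 x 82 x 30 mm, a loose bystander; origin under its centre
- stapler: Black stapler 150 mm long, a loose bystander behind the work; origin under its centre
- zero_stop (a point): The handle's centre when at the zero stop. Just before it, from about 0.25 to 0.1 rad, the dial rides over a sprung click that takes 5 to 9 N at the handle (let go short of it, it springs back to about 0.22); then it snaps to the stop, which is hard. To set the counter the handle must be pressed against the stop with 6 N or more for a moment; over 40 N would damage it

How it is judged:
By the outcome, as a careful person would: the job done as asked, in the order asked, and still so for the second after the job is handed in, with the robot touching nothing.
It also fails if it takes over 72 s, if anything falls off the work surface, if the arm or the gripper's body presses on something with over 40 N, if the wrist force passes 120 N, or if a joint passes its speed limit or range.

## Working session

There is one attempt and no reset: what is moved stays moved. The work goes in short steps, Python scripts to look and compute and a tool call to move; the robot and the scene stay as the last step left them, time stands still between calls to the robot, and variables do not carry over. Pictures are saved under pics/ and viewed, at most 10 in all, crops included, and the job is handed in when it is done.

Besides the shell and the picture viewer there is one more tool, called after "Request:" as a command line: name --argument value ..., lists and objects as JSON in quotes. jog_arm: Moves the arm, as the interface text tells. Its arguments: {"type":"object","properties":{"commands":{"type":"array"}},"required":["commands"]}

```bash
mkdir -p pics
cat > h.py <<'E'
import numpy as np, cv2
from scipy.spatial.transform import Rotation as R
from rig import status, get_image, env, nets
def pose(im, st=None):
    if 'mount' in im:
        T=np.eye(4);T[:3,:3]=R.from_quat(st['eef_rot']).as_matrix();T[:3,3]=st['tool_pos'];return T@np.array(im['mount'])
    T=np.eye(4);o=np.array(im['orientation']);T[:3,:3]=o if o.shape==(3,3) else R.from_quat(o).as_matrix();T[:3,3]=im['position'];return T
def ray(im,T,p):
    f=240/np.tan(np.radians(im['fovy'])/2)
    d=np.array([(p[1]-im['cx'])/f,-(p[0]-im['cy'])/f,-1.]);return T[:3,3],T[:3,:3]@d
def atz(im,T,p,z):
    c,d=ray(im,T,p);return c+d*(z-c[2])/d[2]
def dep(im,T,p):
    c,d=ray(im,T,p);r,k=int(round(p[0])),int(round(p[1]))
    w=im['depth'][max(r-2,0):r+3,max(k-2,0):k+3];w=w[w>0]
    return c+d*np.median(w) if w.size else None
def tri(a,b):
    A=np.zeros((3,3));v=np.zeros(3)
    for c,d in (a,b):
        d=d/np.linalg.norm(d);P=np.eye(3)-np.outer(d,d);A+=P;v+=P@c
    return np.linalg.solve(A,v)
E
cat > a.py <<'E'
from h import *
np.set_printoptions(precision=4,suppress=True)
names=["console","well_mouth","key_top","spool_center","tray_in","dial_axis","handle","zero_stop","tin_black","stapler"]
st=status.observe();print(st)
ims={}
for n in("scene","side","wrist"):
    ims[n]=get_image(n);cv2.imwrite(f"pics/{n}0.png",ims[n]["frame"])
    print(n,{k:v for k,v in ims[n].items() if k not in("frame","depth")})
for k in names:
    rays=[]
    for n in("scene","side","wrist"):
        im=ims[n];T=pose(im,st);r=nets.pinpoint(im,k)
        if r:
            p=r[0]["point"];print(k,n,np.round(p,1),round(r[0]["conf"],2),len(r),"dep",dep(im,T,p));rays.append(ray(im,T,p))
    if len(rays)>1:print("   tri",tri(*rays[:2]))
E
python3 a.py
```

```text
{'time': 0.0, 'joints': array([ 1.2792,  0.0919,  1.2319, -0.    ,  1.8198, -0.0567]), 'dq': array([-0.0004,  0.0017, -0.001 , -0.0028,  0.    , -0.0001]), 'tau': array([  0.0014, -44.6443, -40.6451,   0.07  ,   0.0292,  -0.0002]), 'tool_pos': array([0.1395, 0.5832, 0.2215]), 'eef_rot': array([ 0.1172,  0.9931, -0.001 , -0.0002]), 'force': array([-0.9456,  0.884 , -0.3875]), 'ft_torque': array([-0.0212, -0.007 ,  0.0328]), 'grip_force': 0.0, 'width': 0.08738918026805838}
scene {'fovy': 44.531571970957806, 'cx': 331.22346126184465, 'cy': 233.03559179132927, 'position': array([-0.243 , -0.633 ,  1.1475]), 'orientation': array([ 0.3314, -0.178 , -0.4505,  0.8096]), 'shot': 1}
side {'fovy': 43.74277373985033, 'cx': 323.38675106772376, 'cy': 235.1708078172372, 'position': array([ 0.2616, -1.4169,  0.9359]), 'orientation': array([ 0.4819, -0.0664, -0.1013,  0.8678]), 'shot': 2}
wrist {'fovy': 60.11103491026009, 'cx': 318.8672553342736, 'cy': 239.31827770350293, 'mount': array([[ 0.0015,  0.961 ,  0.2764,  0.0753],
       [ 1.    , -0.0014, -0.0005,  0.0004],
       [-0.0001,  0.2764, -0.96
[... 903 characters left out ...]
 -0.1936  0.0599]
   tri [ 0.5602 -0.2277  0.0851]
handle scene [285.3 373.8] 0.67 1 dep [ 0.5339 -0.2503  0.0864]
handle side [277.8 313.7] 0.8 2 dep [ 0.539  -0.2584  0.0743]
   tri [ 0.5443 -0.245   0.067 ]
zero_stop scene [268.5 377.2] 0.89 1 dep [ 0.6027 -0.2225  0.061 ]
zero_stop side [270.  331.6] 0.91 3 dep [ 0.5958 -0.216   0.0599]
   tri [ 0.594  -0.2267  0.0693]
tin_black scene [359.1 401.5] 0.61 2 dep [ 0.4257 -0.3829  0.029 ]
tin_black side [340.4 280.3] 0.61 1 dep [ 0.4265 -0.4141  0.0294]
   tri [ 0.4359 -0.3795  0.0026]
stapler scene [197.4 325.6] 0.64 2 dep [0.8006 0.0533 0.0104]
stapler side [227.  380.7] 0.81 1 dep [ 0.7922 -0.0243  0.0499]
   tri [ 0.826   0.0694 -0.0126]
```

```bash
python3 -c "
import cv2
a=cv2.imread('pics/scene0.png');b=cv2.imread('pics/side0.png')
A=cv2.resize(a[170:430,180:460],None,fx=1.42,fy=1.42);B=cv2.resize(b[170:430,180:460],None,fx=1.42,fy=1.42)
cv2.imwrite('pics/c0.png',cv2.hconcat([A,B]))"
```

```text
(no output)
```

View pics/c0.png

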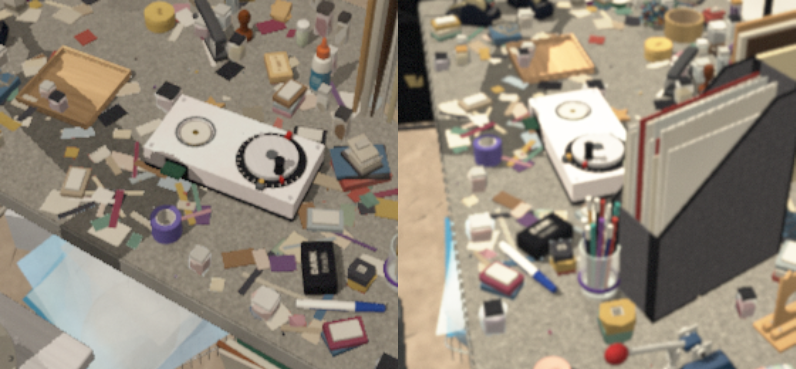

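Request:
jog_arm --commands '[[[-32,-32,-6],0,1],[[-32,-32,-6],0,1],[[-32,-32,-6],0,1],[[-32,-32,-6],0,1],[[-32,-32,-6],0,1],[[-32,-32,-6],0,1],[[-32,-32,-6],0,1],[[-32,-32,-6],0,1],[[-32,-32,-6],0,1],[[-32,-32,-6],0,1]]'

```text
time: 2.65
tool_pos: [0.3769, 0.1962, 0.2832]
eef_rot: [0.117, 0.993, 0.0, 0.0]
force: [1.5, 0.1, 0.4]
width: 0.0878
grip_force: 0.0
```

Request:
jog_arm --commands '[[[-32,-32,-6],0,1],[[-32,-32,-6],0,1],[[-32,-32,-6],0,1],[[-32,-32,-6],0,1],[[-32,-32,-6],0,1],[[0,0,0],-0.118,1],[[0,0,0],-0.118,1],[[0,0,0],0,1]]'

```text
time: 3.45
tool_pos: [0.4949, 0.0046, 0.3126]
eef_rot: [-0.001, 1.0, 0.0, -0.0]
force: [0.3, -0.2, -0.5]
width: 0.0878
grip_force: 0.0
```

```bash
cat > b.py <<'E'
from h import *
import sys
np.set_printoptions(precision=4,suppress=True)
Z=dict(well_mouth=.05,key_top=.04,spool_center=.05,tray_in=.005,dial_axis=.062,handle=.077,zero_stop=.077,console=0)
st=status.observe();im=get_image("wrist");T=pose(im,st)
print(st['time'],st['tool_pos'],st['eef_rot'],st['force'],T[:3,3])
f=im['frame'].copy()
for k in Z:
    r=nets.pinpoint(im,k)
    for q in r[:2]:
        p=q["point"];print(k,np.round(p,1),round(q["conf"],2),"dep",dep(im,T,p),"z",atz(im,T,p,Z[k]))
    if r: cv2.circle(f,(int(r[0]["point"][1]),int(r[0]["point"][0])),3,(255,0,255),1)
cv2.imwrite(f"pics/{sys.argv[1]}.png",f)
E
python3 b.py w1
```

```text
3.45 [0.4949 0.0046 0.3126] [-0.0006  1.      0.     -0.0001] [ 0.3222 -0.2125 -0.4696] [0.4197 0.0048 0.4746]
well_mouth [249.5 240.9] 0.9 dep [ 0.5596 -0.0823  0.0304] z [ 0.5534 -0.0784  0.05  ]
key_top [167.9 230.9] 0.79 dep [ 0.4678 -0.0865  0.0394] z [ 0.4677 -0.0864  0.04  ]
spool_center [239.7 239.9] 0.65 dep [ 0.5425 -0.079   0.0499] z [ 0.5425 -0.079   0.05  ]
spool_center [247.6  62.4] 0.33 dep [ 0.5394 -0.2439  0.0897] z [ 0.5518 -0.2695  0.05  ]
tray_in [241.9 488.2] 0.95 dep [0.5574 0.2051 0.005 ] z [0.5574 0.205  0.005 ]
handle [247.5  62.4] 0.62 dep [ 0.5393 -0.2439  0.0897] z [ 0.5433 -0.2521  0.077 ]
zero_stop [300.3 101.2] 0.88 dep [ 0.6075 -0.2298  0.0621] z [ 0.6007 -0.2213  0.077 ]
console [240.6 184. ] 0.85 dep [ 0.5437 -0.1387  0.0497] z [ 0.5582 -0.1555  0.    ]
```

View pics/w1.png

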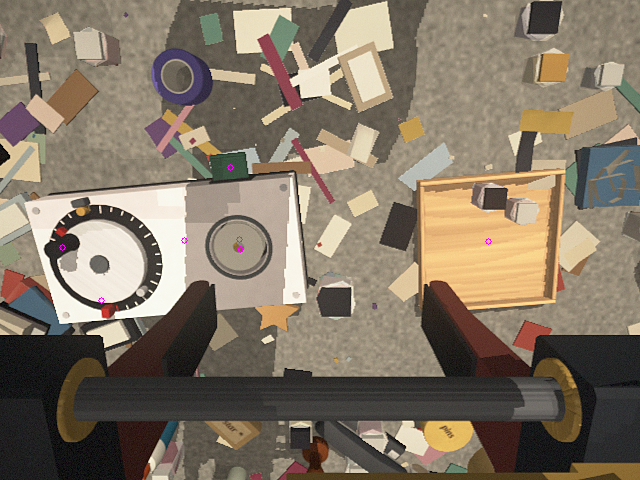

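Request:
jog_arm --commands '[[[8,-34,23],0,1],[[8,-34,23],0,1],[[8,-34,23],0,1],[[8,-34,23],0,1],[[0,0,0],0,1]]'

```text
time: 4.4
tool_pos: [0.4608, -0.1336, 0.2167]
eef_rot: [0.002, 1.0, 0.0, -0.003]
force: [0.1, 0.4, -0.8]
width: 0.0877
grip_force: 0.0
```

```bash
python3 b.py w2
python3 - <<'E'
from h import *
np.set_printoptions(precision=3,suppress=True)
st=status.observe();print(st['joints'])
for n in("scene","side"):
    im=get_image(n);T=pose(im);f=240/np.tan(np.radians(im['fovy'])/2)
    v,u=np.mgrid[:480,:640];d=im['depth']
    P=np.stack([(u-im['cx'])/f*d,-(v-im['cy'])/f*d,-d],-1)@T[:3,:3].T+T[:3,3]
    m=(d>0)&(P[...,2]>.11)&(P[...,2]<.5)&(P[...,0]>.35)&(P[...,0]<1)&(abs(P[...,1])<.55)
    H=np.zeros((13,22))
    np.maximum.at(H,(((P[...,0][m]-.35)/.05).astype(int),((P[...,1][m]+.55)/.05).astype(int)),P[...,2][m]*100)
    print(n,"rows x from .35, cols y from -.55");print(H.astype(int))
E
```

```text
4.4 [ 0.4608 -0.1336  0.2167] [ 0.0018  1.      0.0004 -0.003 ] [ 0.1066  0.4305 -0.8411] [ 0.3866 -0.1331  0.3791]
key_top [222.2 371.7] 0.73 dep [ 0.4671 -0.0886  0.04  ] z [ 0.4671 -0.0886  0.04  ]
key_top [185.8  46.6] 0.31 dep [ 0.4372 -0.3622  0.0305] z [ 0.4359 -0.356   0.04  ]
spool_center [307.9 380. ] 0.82 dep [ 0.5407 -0.0803  0.0502] z [ 0.5408 -0.0803  0.05  ]
spool_center [387.2 212.8] 0.31 dep [ 0.4339 -0.1529  0.3123] z [ 0.6196 -0.2305  0.05  ]
dial_axis [350.7 209.6] 0.83 dep [ 0.5726 -0.226   0.0658] z [ 0.5749 -0.2271  0.062 ]
zero_stop [389.2 215.4] 0.81 dep [ 0.434  -0.1523  0.3128] z [ 0.6024 -0.2204  0.077 ]
console [304.2 295. ] 0.85 dep [ 0.5371 -0.1537  0.0501] z [ 0.56   -0.1569  0.    ]
[-0.345 -0.23   1.539  0.     1.831 -1.918]
scene rows x from .35, cols y from -.55
[[ 0  0  0  0  0  0  0  0  0  0  0  0  0  0  0  0  0  0  0  0  0  0]
 [ 0  0  0  0  0  0 34 49 49 44 34  0  0  0  0  0  0  0  0  0  0  0]
 [15 16  0  0  0  0 34 49  0 34 34  0  0  0  0  0  0  0  0  0  0  0]
 [31 29  0  0  0  0  0  0  0  0  0  0  0  0  0  0  0  0  0  0  0  0]
 [32 30  0  0  
[... 843 characters left out ...]
 0  0  0]
 [31 29  0  0  0  0  0  0 49  0  0  0  0  0  0  0  0  0  0  0  0  0]
 [32 29  0  0  0  0  0  0  0  0  0  0  0  0  0  0  0  0  0  0  0  0]
 [32 31  0  0  0  0  0  0  0  0  0  0  0  0  0  0  0  0  0  0  0  0]
 [32 32 31  0  0  0  0  0  0  0  0  0  0  0  0  0  0  0  0  0  0  0]
 [32 32 31 31  0  0  0  0  0  0  0  0  0  0  0  0  0  0  0  0  0  0]
 [31 32 31 31 30 31  0  0  0  0  0  0  0  0  0  0  0 11  0  0  0  0]
 [ 0 31  0 28 30 31  0  0  0  0  0  0  0  0  0  0 12 13 12  0  0  0]
 [ 0  0  0  0 30 31 30  0  0  0  0  0  0  0  0  0 12 13 11  0  0  0]
 [ 0  0  0  0 28 31 31  0  0  0  0  0  0  0  0  0  0  0  0  0  0  0]
 [ 0  0  0  0 28 30 31  0  0  0  0  0  0  0  0  0  0  0  0  0  0  0]]
```

View pics/w2.png

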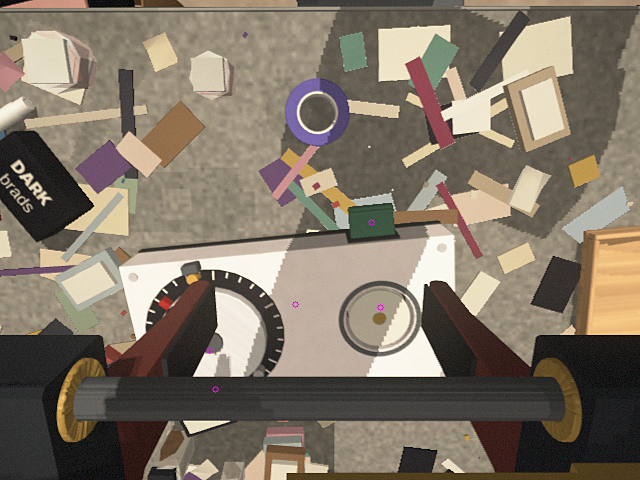

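Run:
```python
from h import *
np.set_printoptions(precision=4,suppress=True)
st=status.observe()
def cloud(im,T):
    f=240/np.tan(np.radians(im['fovy'])/2);v,u=np.mgrid[:480,:640];d=im['depth']
    return np.stack([(u-im['cx'])/f*d,-(v-im['cy'])/f*d,-d],-1)@T[:3,:3].T+T[:3,3]
for n in("scene","wrist"):
    im=get_image(n);T=pose(im,st);P=cloud(im,T)
    m=(im['depth']>0)&(abs(P[...,2]-.05)<.004)&(abs(P[...,0]-.555)<.12)&(abs(P[...,1]+.155)<.19)
    mm=cv2.morphologyEx(m.astype(np.uint8),cv2.MORPH_OPEN,np.ones((5,5)))
    k,l,s,c=cv2.connectedComponentsWithStats(mm);b=1+np.argmax(s[1:,4]);q=P[l==b][:,:2]
    print(n,len(q),cv2.minAreaRect((q*1000).astype(np.float32)),np.median(P[l==b][:,2]))
    # front edge line: min x per y bin
    ys=np.arange(-.27,-.04,.01);fx=[(y+.005,q[(q[:,1]>=y)&(q[:,1]<y+.01)][:,0].min()) for y in ys if ((q[:,1]>=y)&(q[:,1]<y+.01)).sum()>5]
    fx=np.array(fx);print(" front fit x=a*y+b",np.polyfit(fx[:,0],fx[:,1],1))
    # handle: points z .085-.096
    h=(abs(P[...,2]-.091)<.006)&(abs(P[...,0]-.56)<.07)&(abs(P[...,1]+.22)<.07)&(im['depth']>0)
    if h.sum()>5:print(" handle top",np.median(P[h],0),P[h].min(0),P[h].max(0),h.sum())
    d=(abs(P[...,2]-.0615)<.003)&(abs(P[...,0]-.56)<.08)&(abs(P[...,1]+.22)<.08)&(im['depth']>0)
    if d.sum()>50:print(" disc",cv2.minEnclosingCircle((P[d][:,:2]*1000).astype(np.float32)),d.sum())
    for k in("spool_center","handle","dial_axis","console"):
        r=nets.trace(im,k)
        if r:
            M=r[0]["mask"];cn=max(cv2.findContours(M.astype(np.uint8),0,1)[0],key=len)
            if k=="spool_center":
                w=np.array([atz(im,T,(p[0][1],p[0][0]),.05)[:2] for p in cn]);print(" spool",r[0]["conf"],cv2.fitEllipse((w*1000).astype(np.float32)))
            else: print(" ",k,r[0]["conf"],r[0]["bbox"],np.median(P[M&(im['depth']>0)],0))
```

```text
scene 557 ((520.8576049804688, -143.9075469970703), (72.52740478515625, 126.04395294189453), 51.80257034301758) 0.049638849891328274
 front fit x=a*y+b [-0.1394  0.4698]
 handle top [ 0.5401 -0.2544  0.0911] [ 0.5324 -0.2629  0.0858] [ 0.5516 -0.2453  0.0953] 45
 disc ((559.728759765625, -234.5376434326172), 66.61969757080078) 690
 spool 0.87 ((547.2262573242188, -84.35613250732422), (50.00642013549805, 54.837554931640625), 126.87428283691406)
  handle 0.56 [351.6, 266.7, 394.1, 297.8] [ 0.5557 -0.2302  0.0618]
  dial_axis 0.85 [281.1, 234.4, 409.0, 325.9] [ 0.5319 -0.1789  0.0493]
  console 0.55 [286.7, 237.5, 405.5, 329.0] [ 0.5321 -0.1792  0.0493]
wrist 23463 ((549.0773315429688, -126.92732238769531), (139.6591796875, 217.80824279785156), 1.962124228477478) 0.050538935829895104
 front fit x=a*y+b [-0.0987  0.4725]
 handle top [ 0.536  -0.2557  0.0921] [ 0.533  -0.2617  0.0852] [ 0.5439 -0.2493  0.0939] 91
 disc ((552.4342041015625, -217.50547790527344), 60.20732498168945) 4368
 spool 0.96 ((549.0159912109375, -81.37580871582031), (53.3061637878418, 56.24309158325195), 112.8197250366211)
  handle 0.9 [150.3, 281.7, 264.6, 378.6] [ 0.5637 -0.2064  0.0624]
  dial_axis 0.92 [118.7, 199.4, 449.9, 375.0] [ 0.5248 -0.1456  0.0505]
  console 0.84 [116.9, 199.5, 449.2, 378.7] [ 0.5249 -0.1454  0.0505]
```

Request:
jog_arm --commands '[[[-1,12,20],0,0],[[-1,12,30],0,0],[[-1,12,35],0,0],[[0,10,35],0,0],[[0,0,30],-0.1,0],[[0,0,0],0,0]]'

```text
time: 6.05
tool_pos: [0.463, -0.084, 0.0659]
eef_rot: [-0.051, 0.999, 0.001, -0.004]
force: [-0.6, -0.4, -0.2]
width: 0.0431
grip_force: 0.0
```

Request:
jog_arm --commands '[[[-1,-4,0],0,0],[[0,0,0],0,0],[[0,0,0],0,0],[[0,0,0],0,0],[[0,0,8],0,0],[[0,0,8],0,0],[[0,0,6],0,0]]'

```text
time: 6.75
tool_pos: [0.4668, -0.0887, 0.0474]
eef_rot: [-0.051, 0.999, 0.0, -0.001]
force: [-0.4, -0.3, -0.0]
width: 0.0004
grip_force: 0.0
```

Request:
jog_arm --commands '[[[1,0,5],0,0],[[0,0,5],0,0],[[0,0,5],0,0],[[0,0,4],0,0],[[0,0,0],0,0]]'

```text
time: 7.25
tool_pos: [0.4662, -0.0889, 0.029]
eef_rot: [-0.051, 0.999, 0.0, -0.0]
force: [-0.6, -0.1, -0.1]
width: 0.0005
grip_force: 0.0
```

Request:
jog_arm --commands '[[[0,0,3],0,0],[[0,0,3],0,0],[[0,0,0],0,0]]'

```text
time: 7.55
tool_pos: [0.4665, -0.089, 0.0234]
eef_rot: [-0.051, 0.999, -0.0, 0.0]
force: [-0.4, -0.9, -0.4]
width: 0.0004
grip_force: 0.0
```

Run:
```python
from h import *
st=status.observe();print(st['tool_pos'],st['force'])
im=get_image("side");T=pose(im,st);w=get_image("wrist")
a=cv2.resize(im['frame'][200:320,230:370],None,fx=2.8,fy=2.8);b=cv2.resize(w['frame'],(448,336))
cv2.imwrite("pics/k1.png",cv2.hconcat([cv2.resize(a,(350,336)),b]))
```

```text
[ 0.46648311 -0.08900294  0.02339896] [-0.44657213 -0.91534952 -0.39105443]
```

View pics/k1.png

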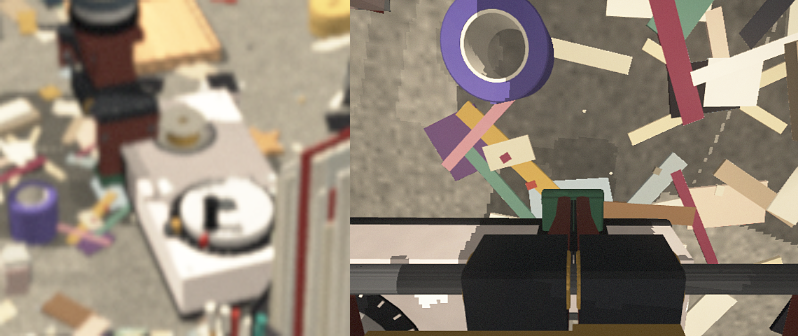

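The spool is rising (left crop about 185,130) with the fingers centred on the green key. I'll press the last bit until the force shows the end stop.

Request:
jog_arm --commands '[[[0,0,1],0,0],[[0,0,1],0,0],[[0,0,1],0,0],[[0,0,0],0,0]]'

```text
time: 8.05
tool_pos: [0.4664, -0.089, 0.0232]
eef_rot: [-0.051, 0.999, -0.0, 0.0]
force: [-8.2, 1.8, 14.3]
width: 0.0008
grip_force: 7.7
```

Request:
jog_arm --commands '[[[0,0,-20],0,0],[[0,0,-40],0,0.5],[[0,0,-45],0,0.9],[[0,0,-45],0,0.9],[[0,0,0],0,0.9],[[0,0,0],0,0.9]]'

```text
time: 8.65
tool_pos: [0.4669, -0.0891, 0.1717]
eef_rot: [-0.051, 0.999, -0.0, 0.001]
force: [-0.9, 0.1, -0.8]
width: 0.0366
grip_force: 0.0
```

```bash
cat > s.py <<'E'
from h import *
np.set_printoptions(precision=4,suppress=True)
st=status.observe();print(st['time'],st['tool_pos'],st['force'],st['width'])
im=get_image("wrist");T=pose(im,st);sc=get_image("scene");TS=pose(sc)
for n,i,t in(("wrist",im,T),("scene",sc,TS)):
    for k in("spool_center","handle","key_top"):
        r=nets.pinpoint(i,k)
        if r:print(n,k,r[0]['point'],r[0]['conf'],dep(i,t,r[0]['point']))
    r=nets.trace(i,"spool_center")
    if r:
        M=r[0]["mask"]&(i['depth']>0);v,u=np.nonzero(M)
        P=np.array([dep(i,t,(a,b)) for a,b in zip(v,u)]);top=P[:,2]>np.percentile(P[:,2],90)-.003
        print(n,"spool",r[0]['conf'],"ztop",np.percentile(P[:,2],[50,90]),cv2.minEnclosingCircle((P[top][:,:2]*1000).astype(np.float32)),P[top].mean(0))
cv2.imwrite("pics/s.png",im['frame'])
E
python3 s.py
```

```text
8.65 [ 0.4669 -0.0891  0.1717] [-0.9427  0.0832 -0.8144] 0.036622101349483016
wrist spool_center [338.6, 318.8] 0.86 [ 0.5428 -0.0811  0.0668]
wrist handle [322.4, 69.5] 0.89 [ 0.5368 -0.2469  0.0863]
wrist key_top [222.3, 315.2] 0.58 [ 0.4682 -0.0916  0.0228]
wrist spool 0.58 ztop [0.0669 0.0672] ((550.5911254882812, -81.72038269042969), 26.89399528503418) [ 0.549  -0.0817  0.067 ]
scene spool_center [262.9, 317.7] 0.68 [ 0.5372 -0.0923  0.0677]
scene handle [285.8, 377.3] 0.72 [ 0.5366 -0.258   0.0867]
scene key_top [282.5, 348.0] 0.68 [ 0.5351 -0.1802  0.0506]
scene spool 0.81 ztop [0.0648 0.0671] ((549.8317260742188, -81.40787506103516), 25.207870483398438) [ 0.5495 -0.0836  0.0664]
```

View pics/s.png

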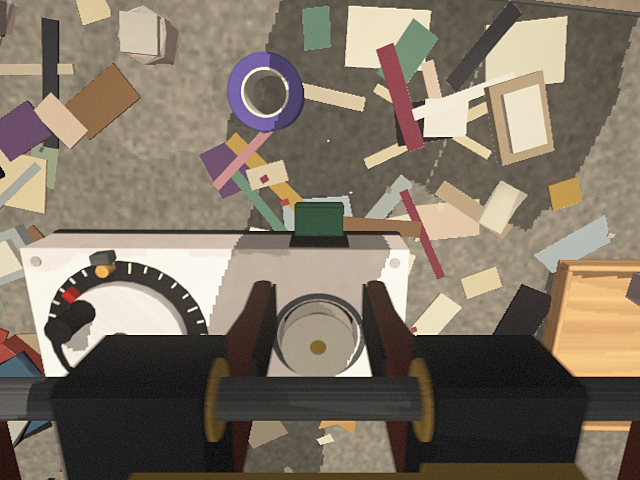

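Request:
jog_arm --commands '[[[-28,-1,0],0,0.92],[[-28,0,0],0,0.92],[[-27,0,10],0,0.92],[[0,0,20],0,0.92],[[0,0,25],0,0.92],[[0,0,25],0,0.92],[[0,0,15],0,0.92],[[0,0,0],0,0.92]]'

```text
time: 9.95
tool_pos: [0.5474, -0.0813, 0.0728]
eef_rot: [-0.051, 0.999, 0.001, -0.002]
force: [-0.7, -0.3, -0.2]
width: 0.0808
grip_force: 0.0
```

Request:
jog_arm --commands '[[[-1,0,10],0,0.92],[[0,0,8],0,0.92],[[0,0,0],0,0.8],[[0,0,0],0,0.5],[[0,0,0],0,0.3],[[0,0,0],0,0.3],[[0,0,0],0,0.3],[[0,0,0],0,0.3]]'

```text
time: 10.75
tool_pos: [0.5503, -0.0815, 0.0583]
eef_rot: [-0.051, 0.999, -0.0, 0.001]
force: [0.1, 0.6, 2.7]
width: 0.0523
grip_force: 30.0
```

Request:
jog_arm --commands '[[[0,0,-5],0,0.3],[[0,0,-10],0,0.3],[[0,0,-20],0,0.3],[[0,0,-30],0,0.3],[[0,0,0],0,0.3]]'

```text
time: 11.25
tool_pos: [0.5521, -0.0819, 0.1283]
eef_rot: [-0.051, 0.999, -0.001, 0.004]
force: [1.0, -0.4, -0.0]
width: 0.0523
grip_force: 30.0
```

Run:
```python
from h import *
np.set_printoptions(precision=4,suppress=True)
st=status.observe();print(st['time'],st['tool_pos'],st['force'],st['width'],st['grip_force'])
sc=get_image("scene");w=get_image("side");T=pose(sc)
f=240/np.tan(np.radians(sc['fovy'])/2)
r=nets.pinpoint(sc,"tray_in");print([(dep(sc,T,q['point']),q['conf']) for q in r])
# tray cubes: points z>.025 within tray
P=np.array([np.r_[dep(sc,T,(v,u))] for v in range(190,270) for u in range(190,280) if sc['depth'][v,u]>0])
m=(P[:,2]>.022)&(P[:,2]<.08)&(abs(P[:,0]-.557)<.1)&(abs(P[:,1]-.205)<.1);print(P[m].min(0),P[m].max(0),m.sum())
a=cv2.resize(sc['frame'][180:330,190:410],(440,300));b=cv2.resize(w['frame'][180:300,240:390],(360,300))
cv2.imwrite("pics/l.png",cv2.hconcat([a,b]))
```

```text
11.25 [ 0.5521 -0.0819  0.1283] [ 1.0246 -0.4302 -0.0409] 0.05225646525217553 29.99992847442627
[(array([0.5606, 0.2021, 0.0044]), 0.8)]
[0.4838 0.1755 0.0223] [0.5751 0.2993 0.0405] 212
```

View pics/l.png

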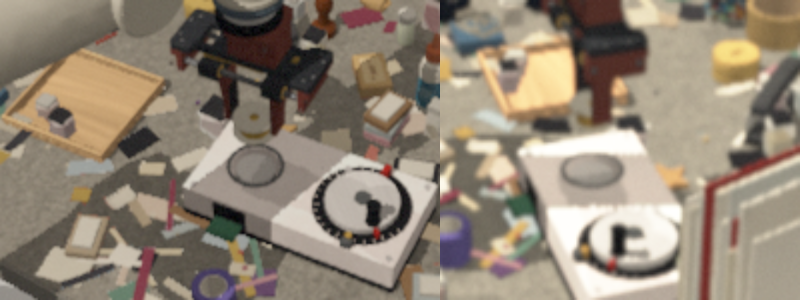

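Request:
jog_arm --commands '[[[-8,20,0],0,0.3],[[-8,35,0],0,0.3],[[-8,35,0],0,0.3],[[-8,35,0],0,0.3],[[-8,35,0],0,0.3],[[-8,35,0],0,0.3],[[-8,35,0],0,0.3],[[-9,27,15],0,0.3],[[0,10,25],0,0.3],[[0,0,0],0,0.3]]'

```text
time: 12.4
tool_pos: [0.5844, 0.1916, 0.0765]
eef_rot: [-0.052, 0.999, -0.001, -0.005]
force: [-0.9, -0.4, -1.0]
width: 0.052
grip_force: 30.0
```

Run:
```python
from h import *
np.set_printoptions(precision=4,suppress=True)
st=status.observe();print(st['time'],st['tool_pos'],st['force'],st['width'],st['grip_force'])
sc=get_image("side");w=get_image("wrist")
a=cv2.resize(sc['frame'][170:290,200:350],(375,300));b=cv2.resize(w['frame'],(400,300))
cv2.imwrite("pics/t.png",cv2.hconcat([a,b]))
```

```text
12.4 [0.5844 0.1916 0.0765] [-0.9148 -0.4271 -1.0448] 0.05197133724546627 30.000057220458984
```

View pics/t.png

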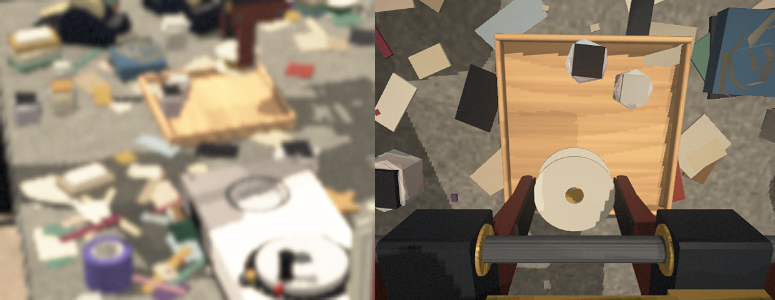

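Request:
jog_arm --commands '[[[0,4,15],0,0.3],[[0,3,20],0,0.3],[[0,0,12],0,0.3],[[0,0,3],0,0.3],[[0,0,0],0,0.3],[[0,0,0],0,0.3]]'

```text
time: 13.1
tool_pos: [0.5875, 0.1975, 0.0337]
eef_rot: [-0.05, 0.999, 0.0, 0.001]
force: [-0.4, 1.0, -0.6]
width: 0.0522
grip_force: 30.0
```

Request:
jog_arm --commands '[[[0,0,8],0,0.3],[[0,0,4],0,0.3],[[0,0,0],0,0.3],[[0,0,0],0,0.3]]'

```text
time: 13.5
tool_pos: [0.5868, 0.1976, 0.0204]
eef_rot: [-0.051, 0.999, -0.0, -0.0]
force: [0.6, -0.5, -0.0]
width: 0.0522
grip_force: 30.0
```

Request:
jog_arm --commands '[[[0,0,1.5],0,0.3],[[0,0,1],0,0.3],[[0,0,0],0,0.3],[[0,0,0],0,0.3]]'

```text
time: 13.9
tool_pos: [0.587, 0.1977, 0.0183]
eef_rot: [-0.051, 0.999, 0.0, 0.0]
force: [-0.4, -0.3, -0.0]
width: 0.0521
grip_force: 30.0
```

Request:
jog_arm --commands '[[[0,0,1],0,0.3],[[0,0,1],0,0.3],[[0,0,0],0,0.3],[[0,0,0],0,0.3]]'

```text
time: 14.3
tool_pos: [0.5871, 0.1978, 0.0183]
eef_rot: [-0.051, 0.999, 0.0, 0.0]
force: [-5.4, -0.8, 10.0]
width: 0.0522
grip_force: 30.0
```

Request:
jog_arm --commands '[[[0,0,-2],0,0.3],[[0,0,0],0,0.75],[[0,0,0],0,0.75],[[0,0,0],0,0.75],[[0,0,0],0,0.75],[[0,0,-10],0,0.75],[[0,0,-20],0,0.75],[[0,0,-40],0,0.75],[[0,0,-40],0,0.75]]'

```text
time: 15.2
tool_pos: [0.5864, 0.1975, 0.1292]
eef_rot: [-0.051, 0.999, -0.0, -0.001]
force: [0.1, 0.6, 0.5]
width: 0.0658
grip_force: 0.0
```

Request:
jog_arm --commands '[[[15,-38,-15],0,1],[[15,-38,-15],0,1],[[15,-38,-15],0,1],[[15,-38,-15],0,1],[[15,-38,-15],0,1],[[15,-38,-15],0,1],[[15,-38,-15],0,1],[[15,-38,-15],0,1],[[15,-38,-15],0,1],[[11,-40,-15],0,1]]'

```text
time: 16.2
tool_pos: [0.4793, -0.1984, 0.2802]
eef_rot: [-0.051, 0.999, -0.0, 0.001]
force: [1.0, -0.1, -0.3]
width: 0.0876
grip_force: 0.0
```

Request:
jog_arm --commands '[[[0,0,0],0,1],[[0,0,0],0,1]]'

```text
time: 16.4
tool_pos: [0.4801, -0.1977, 0.279]
eef_rot: [-0.05, 0.999, -0.0, 0.001]
force: [-0.1, 0.2, -0.1]
width: 0.0875
grip_force: 0.0
```

```bash
cat > d.py <<'E'
from h import *
np.set_printoptions(precision=4,suppress=True)
st=status.observe();print(st['time'],st['tool_pos'],st['eef_rot'],st['joints'])
im=get_image("wrist");T=pose(im,st)
for k in("dial_axis","handle","zero_stop","console","key_top","well_mouth"):
    for q in nets.pinpoint(im,k)[:1]:print(k,np.round(q['point'],1),round(q['conf'],2),dep(im,T,q['point']),atz(im,T,q['point'],.062),atz(im,T,q['point'],.077))
f=240/np.tan(np.radians(im['fovy'])/2);v,u=np.mgrid[:480,:640];d=im['depth']
P=np.stack([(u-im['cx'])/f*d,-(v-im['cy'])/f*d,-d],-1)@T[:3,:3].T+T[:3,3]
near=(d>0)&(abs(P[...,0]-.565)<.08)&(abs(P[...,1]+.22)<.08)
h=near&(abs(P[...,2]-.0915)<.003)
print("post top",P[h].mean(0),P[h].min(0),P[h].max(0),h.sum())
m=near&(abs(P[...,2]-.062)<.0015);mm=cv2.morphologyEx(m.astype(np.uint8),cv2.MORPH_OPEN,np.ones((3,3)))
k,l,s,c=cv2.connectedComponentsWithStats(mm);b=1+np.argmax(s[1:,4]);q=P[l==b]
print("disc pts",len(q),q[:,2].mean(),cv2.minEnclosingCircle((q[:,:2]*1000).astype(np.float32)))
np.save("q.npy",q)
dk=(abs(P[...,2]-.05)<.003)&(d>0)&(abs(P[...,0]-.555)<.12)&(abs(P[...,1]+.155)<.19)
mm=cv2.morphologyEx(dk.astype(np.uint8),cv2.MORPH_OPEN,np.ones((5,5)));k,l,s,c=cv2.connectedComponentsWithStats(mm);b=1+np.argmax(s[1:,4])
print("deck",cv2.minAreaRect((P[l==b][:,:2]*1000).astype(np.float32)))
fr=im['frame'];cv2.imwrite("pics/d.png",cv2.resize(fr[120:360,150:470],None,fx=2,fy=2))
sc=get_image("scene");TS=pose(sc)
for q in nets.pinpoint(sc,"spool_center"):print("spool scene",q['point'],q['conf'],dep(sc,TS,q['point']))
E
python3 d.py
```

```text
16.4 [ 0.4801 -0.1977  0.279 ] [-0.0495  0.9988 -0.0001  0.0006] [-0.4564 -0.1079  1.3284  0.0005  1.92   -2.1262]
dial_axis [293.1 284.4] 0.79 [ 0.5708 -0.2221  0.0658] [ 0.5725 -0.2222  0.062 ] [ 0.5658 -0.2215  0.077 ]
zero_stop [323.3 281.9] 0.96 [ 0.6054 -0.2222  0.0624] [ 0.6056 -0.2222  0.062 ] [ 0.5977 -0.2215  0.077 ]
console [265.4 349.1] 0.91 [ 0.5414 -0.1608  0.0501] [ 0.5372 -0.1621  0.062 ] [ 0.532  -0.1638  0.077 ]
key_top [195.4 427.1] 0.96 [ 0.4679 -0.0878  0.0227] [ 0.462  -0.0988  0.062 ] [ 0.4598 -0.103   0.077 ]
well_mouth [284.6 426.3] 0.82 [ 0.4664 -0.1537  0.28  ] [ 0.5495 -0.0843  0.062 ] [ 0.5438 -0.0891  0.077 ]
post top [ 0.5412 -0.2527  0.0919] [ 0.5322 -0.2613  0.0894] [ 0.5502 -0.2439  0.0943] 308
disc pts 4992 0.06202342916187104 ((567.0509643554688, -220.9372100830078), 50.12607955932617)
deck ((558.4535522460938, -155.54342651367188), (141.11227416992188, 280.72247314453125), 5.601188659667969)
spool scene [220.6, 238.7] 0.63 [0.5839 0.1967 0.0253]
```

View pics/d.png

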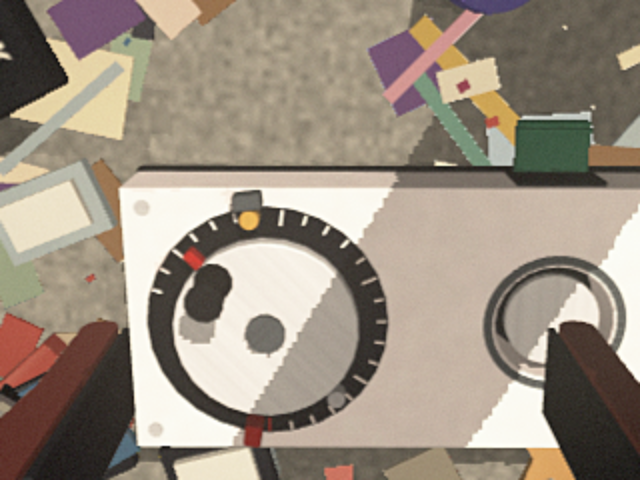

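Run:
```python
from h import *
np.set_printoptions(precision=4,suppress=True)
st=status.observe();im=get_image("wrist");T=pose(im,st)
g=im['frame'].max(2)
print("top",atz(im,T,(271.5,251.5),.092),"foot",atz(im,T,(260,256.5),.062),"hub",atz(im,T,(287,282.5),.0658))
# white disc boundary: bright inside dark ring, fit ellipse over convex hull
m=((g>110)&(im['frame'].min(2)>70)).astype(np.uint8)
q=np.load("q.npy")
# ring dark pixels at deck: fit circle to outer boundary of dark annulus
dk=(g<75).astype(np.uint8);dk[:,:215]=0;dk[:,355:]=0;dk[:215]=0;dk[340:]=0
k,l,s,c=cv2.connectedComponentsWithStats(dk);b=1+np.argmax(s[1:,4]);v,u=np.nonzero(l==b)
w=np.array([atz(im,T,(a,e),.058)[:2] for a,e in zip(v,u)]);h=cv2.convexHull((w*1000).astype(np.float32));print("ring",s[b],cv2.fitEllipse(h))
fl=dk.copy();cc=cv2.findContours((l==b).astype(np.uint8),cv2.RETR_CCOMP,1)
for cn,hi in zip(cc[0],cc[1][0]):
    if hi[3]>=0 and len(cn)>80:
        w=np.array([atz(im,T,(p[0][1],p[0][0]),.062)[:2] for p in cn]);print("inner",cv2.minEnclosingCircle((w*1000).astype(np.float32)),cv2.fitEllipse((w*1000).astype(np.float32)))
for n in ("scene","side"):
    i=get_image(n);t=pose(i)
    r=nets.pinpoint(i,"zero_stop");print(n,atz(i,t,r[0]['point'],.077),r[0]['conf'])
```

```text
top [ 0.541  -0.2502  0.092 ] foot [ 0.5404 -0.2501  0.062 ] hub [ 0.5641 -0.2228  0.0658]
ring [ 236  224  106   95 1870] ((557.4599609375, -221.2427215576172), (106.31696319580078, 115.2384262084961), 142.45651245117188)
scene [ 0.5969 -0.2266  0.077 ] 0.9
side [ 0.6055 -0.2251  0.077 ] 0.59
```

Request:
jog_arm --commands '[[[-11,-12,20],0,0.45],[[-11,-12,30],0,0.45],[[-11,-12,35],0,0.45],[[-11,-12,35],0,0.45],[[-11,-11,30],0,0.45],[[0,0,9],-0.125,0.45],[[0,0,0],-0.125,0.45],[[0,0,0],0,0.45],[[0,0,0],0,0.45]]'

```text
time: 18.0
tool_pos: [0.5411, -0.2504, 0.1195]
eef_rot: [-0.173, 0.985, -0.0, 0.0]
force: [0.1, 0.5, 0.0]
width: 0.0394
grip_force: 0.0
```

```bash
cat > p.py <<'E'
from h import *
import sys
D=np.array([.5645,-.2228]);Y=5.6
def tgt(h,lead,r=36):   # h world deg of post, lead in mm clockwise
    a=np.radians(h);return D*1000+r*np.array([np.cos(a),np.sin(a)])+lead*np.array([np.sin(a),-np.cos(a)])
st=status.observe();p=st['tool_pos']*1000
x=R.from_quat(st['eef_rot']).as_matrix()[:,0];t=np.degrees(np.arctan2(x[1],x[0]))
if t<-100:t+=360
print(st['time'],"pos",p.round(1),"tool x deg",t.round(1),"j6",st['joints'][5].round(3),"force",st['force'].round(1),"width",st['width'],
 "TCP world ang",np.degrees(np.arctan2(*(p[:2]/1000-D)[::-1]))%360,"r",np.linalg.norm(p[:2]-D*1000))
if len(sys.argv)>1:
    h0,h1,l0,l1,t1,n=[float(a) for a in sys.argv[1:]];n=int(n);pos=p[:2].copy();tt=t;rows=[]
    for i in range(1,n+1):
        d=tgt(h0+(h1-h0)*i/n,l0+(l1-l0)*i/n)-pos;c,s=np.cos(np.radians(tt)),np.sin(np.radians(tt))
        sx,sy=round(d@[c,s],1),round(d@[s,-c],1);turn=round(np.radians(tt-(t+(t1-t)*i/n)),3)
        rows.append([[sx,sy,0],turn,.3]);pos+=sx*np.array([c,s])+sy*np.array([s,-c]);tt-=np.degrees(turn)
    for k in range(0,n,10):print(rows[k:k+10])
E
python3 p.py
```

```text
18.0 pos [ 541.1 -250.4  119.5] tool x deg 199.9 j6 -2.409 force [0.1 0.5 0. ] width 0.03944342759244083 TCP world ang 229.61296899038538 r 36.17413873502468
```

Request:
jog_arm --commands '[[[0,0,15],0,0.45],[[0,0,15],0,0.45],[[0,0,12],0,0.45],[[0,0,8],0,0.45],[[0,0,0],0,0.3],[[0,0,0],0,0.3],[[0,0,0],0,0.3],[[0,0,0],0,0.3]]'

```text
time: 18.8
tool_pos: [0.5414, -0.2505, 0.07]
eef_rot: [-0.175, 0.985, -0.0, 0.001]
force: [0.0, 1.2, 0.4]
width: 0.0269
grip_force: 0.0
```

```bash
python3 p.py 229.6 30 0 4 26 26
```

```text
18.8 pos [ 541.4 -250.5   70. ] tool x deg 200.1 j6 -2.412 force [0.  1.2 0.4] width 0.026887167226128824 TCP world ang 230.09490284047936 r 36.06521852252292
[[[np.float64(2.2), np.float64(4.8), 0], np.float64(0.117), 0.3], [[np.float64(2.1), np.float64(4.5), 0], np.float64(0.117), 0.3], [[np.float64(1.9), np.float64(4.6), 0], np.float64(0.117), 0.3], [[np.float64(1.9), np.float64(4.6), 0], np.float64(0.117), 0.3], [[np.float64(1.8), np.float64(4.7), 0], np.float64(0.116), 0.3], [[np.float64(1.6), np.float64(4.7), 0], np.float64(0.117), 0.3], [[np.float64(1.5), np.float64(4.7), 0], np.float64(0.117), 0.3], [[np.float64(1.5), np.float64(4.7), 0], np.float64(0.117), 0.3], [[np.float64(1.4), np.float64(4.8), 0], np.float64(0.117), 0.3], [[np.float64(1.2), np.float64(4.8), 0], np.float64(0.117), 0.3]]
[[[np.float64(1.2), np.float64(4.9), 0], np.float64(0.117), 0.3], [[np.float64(1.0), np.float64(4.9), 0], np.float64(0.117), 0.3], [[np.float64(1.0), np.float64(4.8), 0], np.float64(0.116), 0.3], [[np.float64(0.8), np.float64(5.0), 0], np.float64(0.117), 0.3], [[np.float64(0.7), np.float64(4.9), 0], np.float64(0.117), 0.3], [[np.float64(0.7), np.float64(4.9), 0], np.float64(0.117), 0.3], [[np.float64(0.5), np.float64(5.0), 0], np.float64(0.117), 0.3], [[np.float64(0.4), np.float64(5.0), 0], np.float64(0.117), 0.3], [[np.float64(0.3), np.float64(4.9), 0], np.float64(0.117), 0.3], [[np.float64(0.2), np.float64(5.0), 0], np.float64(0.117), 0.3]]
[[[np.float64(0.1), np.float64(5.0), 0], np.float64(0.117), 0.3], [[np.float64(0.0), np.float64(5.0), 0], np.float64(0.116), 0.3], [[np.float64(-0.1), np.float64(5.0), 0], np.float64(0.117), 0.3], [[np.float64(-0.2), np.float64(5.0), 0], np.float64(0.117), 0.3], [[np.float64(-0.3), np.float64(5.0), 0], np.float64(0.117), 0.3], [[np.float64(-0.4), np.float64(4.9), 0], np.float64(0.117), 0.3]]
```

Request:
jog_arm --commands '[[[2.2,4.8,0],0.117,0.3],[[2.1,4.5,0],0.117,0.3],[[1.9,4.6,0],0.117,0.3],[[1.9,4.6,0],0.117,0.3],[[1.8,4.7,0],0.116,0.3],[[1.6,4.7,0],0.117,0.3],[[1.5,4.7,0],0.117,0.3],[[1.5,4.7,0],0.117,0.3],[[1.4,4.8,0],0.117,0.3],[[1.2,4.8,0],0.117,0.3]]'

```text
time: 19.8
tool_pos: [0.533, -0.2051, 0.0699]
eef_rot: [0.4, 0.917, -0.0, 0.001]
force: [1.1, -0.5, -0.1]
width: 0.0263
grip_force: 0.4
```

```bash
python3 p.py
python3 - <<'E'
from h import *
for n in("scene","side"):
    im=get_image(n);cv2.imwrite(f"pics/{n}_h.png",im['frame'][220:340,240:440])
E
```

```text
19.8 pos [ 533.  -205.1   69.9] tool x deg 132.9 j6 -1.174 force [ 1.1 -0.5 -0.1] width 0.026338563089850137 TCP world ang 150.63804663479598 r 36.13518076828069
```

Request:
jog_arm --commands '[[[1.2,4.9,0],0.117,0.3],[[1.0,4.9,0],0.117,0.3],[[1.0,4.8,0],0.116,0.3],[[0.8,5.0,0],0.117,0.3],[[0.7,4.9,0],0.117,0.3],[[0.7,4.9,0],0.117,0.3],[[0.5,5.0,0],0.117,0.3],[[0.4,5.0,0],0.117,0.3],[[0.3,4.9,0],0.117,0.3],[[0.2,5.0,0],0.117,0.3]]'

```text
time: 20.9
tool_pos: [0.5757, -0.1881, 0.0695]
eef_rot: [0.838, 0.545, 0.0, -0.0]
force: [-1.2, 2.3, 0.8]
width: 0.0265
grip_force: 0.9
```

Request:
jog_arm --commands '[[[0.1,5,0],0.117,0.3],[[0,5,0],0.116,0.3],[[-0.1,5,0],0.117,0.3],[[-0.2,5,0],0.117,0.3],[[-0.3,5,0],0.117,0.3],[[-0.4,4.9,0],0.117,0.3],[[0,0,0],0,0.3]]'

```text
time: 21.6
tool_pos: [0.5975, -0.2083, 0.0693]
eef_rot: [0.974, 0.226, 0.0, -0.0]
force: [0.2, 0.3, 0.5]
width: 0.0267
grip_force: 0.1
```

```bash
python3 p.py 29 8 4 4 6 8 | sed 's/np.float64//g'
```

```text
21.6 pos [ 597.5 -208.3   69.3] tool x deg 26.1 j6 0.726 force [0.2 0.3 0.5] width 0.02665455222256034 TCP world ang 23.77975687159194 r 36.06283702913972
[[[(-0.0), (2.4), 0], (0.044), 0.3], [[(-0.2), (1.6), 0], (0.044), 0.3], [[(-0.1), (1.7), 0], (0.044), 0.3], [[(-0.1), (1.6), 0], (0.043), 0.3], [[(-0.2), (1.7), 0], (0.044), 0.3], [[(-0.2), (1.6), 0], (0.044), 0.3], [[(-0.1), (1.7), 0], (0.044), 0.3], [[(-0.2), (1.6), 0], (0.044), 0.3]]
```

Request:
jog_arm --commands '[[[0,2,0],0.044,0.3],[[-0.2,1.6,0],0.044,0.3],[[-0.1,1.7,0],0.044,0.3],[[-0.1,1.6,0],0.043,0.3],[[-0.2,1.7,0],0.044,0.3],[[0,0,0],0,0.3]]'

```text
time: 22.2
tool_pos: [0.5999, -0.2161, 0.0693]
eef_rot: [0.993, 0.119, 0.0, -0.0]
force: [0.3, 0.2, 0.4]
width: 0.0264
grip_force: 0.4
```

Request:
jog_arm --commands '[[[-0.2,1.6,0],0.044,0.3],[[-0.1,1.7,0],0.044,0.3],[[0,0,0],0,0.3]]'

```text
time: 22.5
tool_pos: [0.6001, -0.2186, 0.0692]
eef_rot: [0.997, 0.075, -0.0, -0.001]
force: [0.2, 5.2, 0.8]
width: 0.0264
grip_force: 2.1
```

```bash
python3 p.py
```

```text
22.5 pos [ 600.1 -218.6   69.2] tool x deg 8.6 j6 1.017 force [0.2 5.2 0.8] width 0.026408942952754443 TCP world ang 6.716231470063945 r 35.85652065351816
```

Request:
jog_arm --commands '[[[-0.1,1.5,0],0.03,0.3],[[0,0,0],0,0.3],[[-0.1,1.5,0],0.02,0.3],[[0,0,0],0,0.3]]'

```text
time: 22.9
tool_pos: [0.6005, -0.2206, 0.0692]
eef_rot: [0.999, 0.05, 0.0, -0.001]
force: [-0.2, 6.2, 1.3]
width: 0.0262
grip_force: 3.7
```

Request:
jog_arm --commands '[[[0,1,0],0,0.3],[[0,0,0],0,0.3],[[0,1,0],0,0.3],[[0,0,0],0,0.3]]'

```text
time: 23.3
tool_pos: [0.6013, -0.2225, 0.0693]
eef_rot: [0.999, 0.051, 0.001, -0.001]
force: [1.9, 6.9, 1.2]
width: 0.0264
grip_force: 3.5
```

Request:
jog_arm --commands '[[[0,1,0],0,0.3],[[0,0,0],0,0.3],[[0,0,0],0,0.3]]'

```text
time: 23.6
tool_pos: [0.6012, -0.225, 0.0694]
eef_rot: [0.999, 0.05, 0.001, -0.0]
force: [1.2, 1.7, 0.7]
width: 0.0262
grip_force: 1.0
```

Request:
jog_arm --commands '[[[0,1,0],0,0.3],[[0,0,0],0,0.3],[[0,0,0],0,0.3]]'

```text
time: 23.9
tool_pos: [0.6008, -0.2267, 0.0692]
eef_rot: [0.999, 0.049, 0.0, 0.0]
force: [1.3, 2.7, 1.0]
width: 0.0266
grip_force: 1.0
```

Request:
jog_arm --commands '[[[0,1,0],0,0.3],[[0,0,0],0,0.3],[[0,0,0],0,0.3]]'

```text
time: 24.2
tool_pos: [0.6008, -0.227, 0.0692]
eef_rot: [0.999, 0.049, -0.0, -0.0]
force: [0.3, 5.5, 0.9]
width: 0.0267
grip_force: 2.5
```

Request:
jog_arm --commands '[[[0,1,0],0,0.3],[[0,0,0],0,0.3],[[0,0,0],0,0.3]]'

```text
time: 24.5
tool_pos: [0.6009, -0.2271, 0.0691]
eef_rot: [0.999, 0.049, -0.0, -0.001]
force: [-0.4, 7.2, 2.0]
width: 0.0261
grip_force: 3.8
```

Request:
jog_arm --commands '[[[0,1.5,0],0,0.3],[[0,1.5,0],0,0.3],[[0,0,0],0,0.3],[[0,0,0],0,0.3]]'

```text
time: 24.9
tool_pos: [0.601, -0.2275, 0.069]
eef_rot: [0.999, 0.05, -0.001, -0.003]
force: [-1.9, 15.7, 3.6]
width: 0.0262
grip_force: 7.7
```

Request:
jog_arm --commands '[[[0,0.5,0],0,0.3],[[0,0,0],0,0.3],[[0,0,0],0,0.3],[[0,0,0],0,0.3],[[0,0,0],0,0.3]]'

```text
time: 25.4
tool_pos: [0.6011, -0.2276, 0.069]
eef_rot: [0.999, 0.05, -0.001, -0.004]
force: [-2.0, 17.1, 3.8]
width: 0.0265
grip_force: 8.3
```

Request:
jog_arm --commands '[[[0,-3,0],0,0.3],[[0,-3,0],0,0.3],[[0,-1,0],0,0.4],[[0,0,0],0,0.45],[[0,0,0],0,0.45],[[0,0,0],0,0.45]]'

```text
time: 26.0
tool_pos: [0.6005, -0.2255, 0.0691]
eef_rot: [0.999, 0.048, -0.0, 0.0]
force: [-1.0, 0.6, -0.4]
width: 0.0397
grip_force: 0.0
```

Released with the handle free between the open fingers; now rising straight up and moving back toward the robot to check.

Request:
jog_arm --commands '[[[0,-2,0],0,0.45],[[0,0,-15],0,0.45],[[0,0,-30],0,0.45],[[0,0,-45],0,0.45],[[0,0,-45],0,0.45],[[-40,0,-20],0,0.45],[[-45,0,0],0,0.45],[[-45,0,0],0,0.45],[[-45,0,0],0,0.45],[[0,0,0],0,0.45]]'

```text
time: 27.0
tool_pos: [0.4226, -0.2402, 0.2262]
eef_rot: [0.999, 0.047, 0.0, 0.001]
force: [0.7, -0.2, 0.4]
width: 0.0395
grip_force: 0.0
```

Run:
```python
from h import *
np.set_printoptions(precision=4,suppress=True)
st=status.observe();print(st['time'],st['tool_pos'],st['force'])
im=get_image("scene");T=pose(im);sd=get_image("side");TS=pose(sd)
for n,i,t in(("scene",im,T),("side",sd,TS)):
    for k in("handle","spool_center","tin_black","stapler"):
        for q in nets.pinpoint(i,k)[:1]:print(n,k,np.round(q['point']),round(q['conf'],2),dep(i,t,q['point']))
a=cv2.resize(im['frame'][180:330,170:410],(480,300))
b=cv2.resize(sd['frame'][180:300,240:360],(300,300))
cv2.imwrite("pics/f.png",cv2.hconcat([a,b]))
```

```text
27.0 [ 0.4226 -0.2402  0.2262] [ 0.6526 -0.2381  0.3848]
scene handle [267. 376.] 0.57 [ 0.3967 -0.3189  0.3272]
scene spool_center [222. 238.] 0.38 [ 0.2204 -0.1665  0.5141]
scene tin_black [363. 403.] 0.6 [ 0.4175 -0.3898  0.0319]
side handle [266. 335.] 0.73 [ 0.6004 -0.2303  0.08  ]
side spool_center [209. 292.] 0.5 [0.5746 0.1845 0.0204]
side tin_black [341. 285.] 0.68 [ 0.4375 -0.4146  0.0248]
side stapler [226. 382.] 0.94 [ 0.7971 -0.0197  0.0499]
```

View pics/f.png

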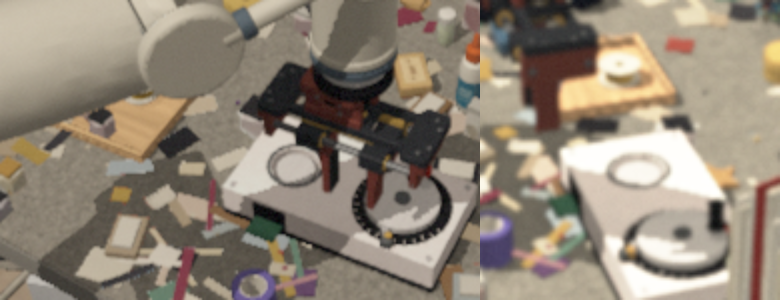

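The side view shows the spool flat in the tray (crop 622,70) and the handle at the stop (715,212). The key is still down and the arm is clear of everything.

```bash
python3 -c "
from rig import env
print(env.hand_in())"
```

```text
the job is handed in; nothing more can be done
None
```

I pressed the key fully down, laid the spool flat in the tray, pushed the crank over the click and held it against its zero stop at about 17 N, then handed the job in at about 27 s; the hand-in returned no verdict.

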